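# Shift the pug mill into its pugging gear

## Robot

A 6-joint arm with a two-finger parallel gripper is mounted at the origin on the work surface. World frame = base frame: x ahead of the robot, y to its left, z up, the work surface at z = 0. Lengths are in mm, angles in rad, forces in N, time in s.
With the tool pointing down it reaches from about 300 to 850 mm from the base axis. Payload 4.2 kg.
Tool frame: the origin (TCP) lies at the very end of the fingers, on their centre line; the grasp point (between the pads) lies 19 mm behind it; z points along the fingers, y is the line along which they close (so a half turn about z gives the same grasp; the last joint's range is limited). The gripper opens to 91 mm and grips with 3 to 60 N. Pads are 32 mm wide; open, the fingers measure 118 mm over their backs; the gripper's body (76 mm by 178 mm) begins 60 mm behind the grasp point.
Start: joints at [-1.339, 0.32, 1.565, -0, 1.257, -0.02], TCP at [143.262, -556.883, 213.976] pointing down, gripper open.
Joint ranges: [-3.11, 3.11], [-0.84, 2.01], [0.21, 2.61], [-1.34, 4.49], [0.05, 2.63], [-2.56, 2.56]. Speed limits (rad/s): [2.57, 2.57, 3.14, 3.14, 3.14, 3.14].

## Interface

Orientations are given as a unit quaternion [x, y, z, w].
In Python, from workcell import sensors, grab_frame, job_done gives the robot as it stands.
- The arm moves only by the shell command python3 -m inch 'ROWS' [FORCE]. ROWS is a JSON object of lists of equal length, an entry for each row: "delta_pos": the shift along the tool's x, y, z each as a share of 0.05 m, from -1 to 1, a list of three; "dr": the turn, a rotation vector about the tool's x, y, z each as a share of 4 degrees, from -1 to 1, a list of three; "fingers": the opening, from 0 (shut) to 1 (fully open). In form: {"delta_pos": [[dx, dy, dz], ...], "dr": [[rx, ry, rz], ...], "fingers": [fingers, ...]}. A call has 1 to 12 rows; each row shifts and turns the commanded pose from where the row before left it, along the tool's axes as they then stand; what a row does not reach is not made up. A row lasts 1/8 s, in which the tool goes at most 62.5 mm and 10.7 degrees, less where a joint would pass 70% of its speed; a pose out of reach is approached as far as the arm can. A call with a number of a shift or a turn outside -1 to 1 is refused whole. A call with a gripper value outside its range is refused whole. The fingers move at their own pace and stop on an object; FORCE is the grip in N (left out, the last holds). Time passes only in rows, so rows that do not move let the fingers close. It gives the time, the measured TCP pose, the force, the opening and the grip force at its end, in the units of the state.
- sensors.observe(): the state, without advancing time (a new reading comes with each control period).
- grab_frame(name): name is "scene" or "top"; returns a dict with "frame" (420x560x3 uint8, blue, green, red), "range_z" (420x560 float32, mm along the optical axis (not along the pixel's ray), 0 where there is no reading), "camera_matrix" (3x3 intrinsics, pixels), "R" (3x3) and "t" (3): a world point X has camera coordinates R X + t. Camera axes: x right, y down, z forward; pixel columns grow to the right and rows downward; lengths in mm; the calibration is good to about 2 mm. A picture is of the moment at which its call begins.
- job_done(): hands the job in; it is judged then, once.
The state is a dict: "time": time; "qpos": joint angles; "joint_vel": joint speeds; "effort": joint torques, N m; "tool_pos": TCP position; "ee_rot": TCP orientation; "ft_force": force on the tool from outside, world axes, zero at the start; "ft_torque": the same for the moment, N m; "width": opening from 0.0 (shut) to 1.0 (fully open); "finger_force": force on a finger pad.
Only numpy, scipy, OpenCV 4.12 (cv2) and the standard library are available. Lean on these libraries where they do the work, as an engineer would, in place of code of your own. Each camera call takes 0.05 s, during which the arm holds its last target. There are 200 camera calls.

## Task

The clay pug mill's gear lever was left on the left-hand (mixing) side of its H-shaped gate. With the fingertips, and without taking hold of the knob, push it along the left-hand slot to neutral, across to the right-hand side and then fully home into the slot end marked by the green stud, and leave it there. Do not force the lever or let it go into the slot end with the yellow stud, and leave the loose things that lie and stand on the gear case where they are.

Things in the scene. Friction and masses are not known exactly. Their poses are not given: they have to be found in the camera images.
- pug_mill: bench pug mill, bolted down: blue gear case in the middle (252 mm along x, 312 mm along y, cover top 150 mm high), motor to its left, barrel and nozzle to its right with a hopper (rim 287 mm high) 170 to 355 mm right of the origin. Origin on the table straight below the middle of the gate; x points away from the robot (turned up to 0.25 rad), y to the left along the machine, z up
- gate_centre (a point): middle of the steel gate plate on the cover, at its top face, 170 mm above the table; plate 130 mm (x) by 110 mm (y); axes as the mill's. H opening: two slots along x, 16 mm left and 16 mm right of the middle, joined by the neutral channel along y through the middle. White studs mark the ends of the left slot. Left is +y
- gear_knob (a point): centre of the black ball knob, 36 mm in diameter, on the gear lever: a steel rod 12 mm thick that stands up through the gate and pivots 80 mm above the table, straight below the gate's middle. Knob centre 190 mm from the pivot, 255 to 270 mm above the table; free all round and above
- lever_across (a joint): sideways lean of the lever, rad: 0 upright, negative left, positive right; stops at -0.19 and 0.19. Crosses only while lever_along is within about 0.05 of 0; in the right slot it reads 0.15 to 0.19. With a = lever_across, b = lever_along the knob is at x = 190 sin b, y = -190 sin a cos b, z = 190 cos a cos b (mm, mill's axes) from the pivot. Moves at about 4 N at the knob, stays where left
- lever_along (a joint): lean of the lever along the slots, rad: 0 neutral, positive away from the robot (the mill's x), negative towards it; stops (slot ends, fully home) at -0.26 and 0.26. Starts anywhere between, in the left slot. Moves at about 4 N at the knob and stays where it is left; no springs
- green_stud: green round stud, 18 mm across, 4 mm tall, on the gate plate beside one end of the right-hand slot (46 mm beyond, or 46 mm nearer than, the gate's middle, and 37 mm right of it): the pugging gear. Which end varies. Origin at its underside
- yellow_stud: yellow round stud, same size, beside the other end of the right-hand slot: reverse. Origin at its underside
- oil_can: small red oil can with a thin spout, 42 mm across, 85 mm tall, standing loose on the gear case's cover (150 mm above the table), left of the gate at the far edge; origin at the centre of its underside
- wooden_rib: pale wooden throwing rib, about 50 x 65 x 8 mm, lying loose on the cover to the right of the gate; origin at its underside
- test_cup: small unglazed red clay cup, 48 mm across, 45 mm tall, loose on the cover's far right corner; origin at the centre of its underside
- trimming_tool: wooden-handled loop tool, 155 mm long, 14 mm thick, lying along y on the cover's near edge, loose; origin at its underside, half-way along the wooden handle
- clay_knife: knife with dark wooden handle, 150 mm long, 12 mm thick, lying along x on the cover to the left of the gate, loose; origin at its underside, near the middle

How it is judged (in metres and radians):
At the end, for the whole second after the job is handed in: The lever rests in the right-hand slot (lever_across above 0.12 rad) at the end beside the green stud, home to within 0.045 rad (about 8 mm at the knob) of the stop, and still (value of joint lever_across above 0.12 rad and ((x of green_stud in the frame of pug_mill above 0 m and value of joint lever_along above 0.215 rad) or (x of green_stud in the frame of pug_mill below 0 m and value of joint lever_along below -0.215 rad)) and velocity of joint lever_along between -0.05 and 0.05 rad/s and velocity of joint lever_across between -0.05 and 0.05 rad/s); the robot touches nothing.
It fails at once if the lever goes more than half-way into the slot end with the yellow stud (value of joint lever_across above 0.1 rad and ((x of yellow_stud in the frame of pug_mill above 0 m and value of joint lever_along above 0.13 rad) or (x of yellow_stud in the frame of pug_mill below 0 m and value of joint lever_along below -0.13 rad))).
It fails at once if the lever is forced: the fingers press on it with more than 60 N (contact force between the fingers and pug_mill above 60 N).
It fails at once if the knob is taken hold of between the fingers instead of pushed (distance between the grasp point and gear_knob below 0.018 m and contact force between the fingers and pug_mill above 1 N).
It fails at once if one of the loose things on the gear case is moved more than 20 mm or lifted (distance of any of oil_can, wooden_rib, test_cup, trimming_tool, clay_knife from where it was at the start of the episode above 0.02 m).
It also fails if it takes over 58 s, if anything falls off the work surface, if the arm or the gripper's body presses on something with over 40 N, if the wrist force passes 120 N, or if a joint passes its speed limit or range.

## Working session

There is one attempt and no reset: what is moved stays moved. The work goes in short steps, Python scripts to look and compute and a shell command to move; the robot and the scene stay as the last step left them, time stands still between calls to the robot, and variables do not carry over. Pictures are saved under pics/ and viewed, at most 10 in all, crops included, and the job is handed in when it is done.

```bash
mkdir -p pics; ls; python3 - <<'E'
from workcell import sensors, grab_frame
import cv2,numpy as np
for n in ("scene","top"):
    f=grab_frame(n); cv2.imwrite(f"pics/{n}0.png",f["frame"]); np.savez(f"{n}0.npz",**f)
    print(n,f["camera_matrix"].tolist(),np.round(f["R"],3).tolist(),np.round(f["t"],1).tolist())
s=sensors.observe(); print(s)
E
```

```text
pics
scene [[466.5875801981312, 0.0, 282.39293294273756], [0.0, 466.5875801981312, 212.30491813496207], [0.0, 0.0, 1.0]] [[0.68, 0.733, -0.011], [0.635, -0.596, -0.492], [-0.367, 0.327, -0.871]] [-407.8, -299.3, 1026.0]
top [[496.330422510757, 0.0, 273.5462379092095], [0.0, 496.330422510757, 215.21458738037663], [0.0, 0.0, 1.0]] [[0.101, -0.995, 0.005], [-0.972, -0.1, -0.213], [0.212, 0.016, -0.977]] [-57.6, 635.9, 693.6]
{'time': 0.1, 'qpos': array([-1.33901357e+00,  3.20245740e-01,  1.56557186e+00, -1.23102542e-05,
        1.25736799e+00, -1.99847344e-02]), 'joint_vel': array([-0.00088046, -0.00092132, -0.00363705, -0.00173623, -0.00119623,
        0.00100359]), 'effort': array([ 1.31659399e-04, -4.13331771e+01, -2.32509291e+01,  7.28718191e-02,
        4.21630964e-02, -5.37451956e-05]), 'tool_pos': array([ 143.14388685, -556.43319592,  213.18837665]), 'ee_rot': array([ 9.92086545e-01,  1.25553384e-01, -9.00085441e-05, -7.91387150e-04]), 'ft_force': array([-0.54203171,  0.51208439, -0.71300705]), 'ft_torque': array([-0.02728483, -0.03598668, -0.02127355]), 'finger_force': 0.0, 'width': 1.0007325695836804}
```

View pics/scene0.png

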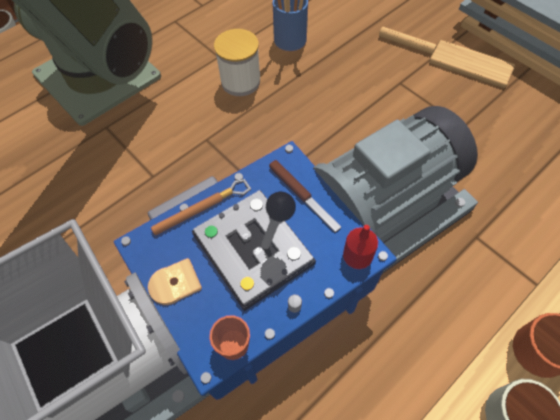

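View pics/top0.png

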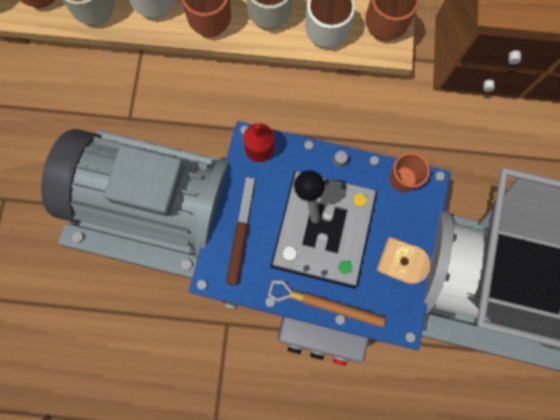

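The scene view shows the green stud at about (211,231), the yellow at (247,284), the white studs at (256,204) and (293,254), and the knob at (280,207). The top view shows the green at (345,267), the yellow at (360,200), a white stud at (290,253), and the knob at (309,186). Green is the near end of the right slot, and the lever is in the far part of the left slot.

```bash
cat > h.py <<'E'
import numpy as np,cv2
def ray(f,p):
    d=f["R"].T@np.linalg.inv(f["camera_matrix"])@np.array([p[0],p[1],1.]); return -f["R"].T@f["t"],d/np.linalg.norm(d)
def plane(f,p,z):
    o,d=ray(f,p); return o+d*(z-o[2])/d[2]
def tri(fs,ps):
    A=0;b=0;L=[ray(f,p) for f,p in zip(fs,ps)]
    for o,d in L: P=np.eye(3)-np.outer(d,d);A=A+P;b=b+P@o
    x=np.linalg.solve(A,b); return x,[np.linalg.norm(np.cross(x-o,d)) for o,d in L]
def blob(f,lo,hi,near,r):
    m=cv2.inRange(cv2.cvtColor(f["frame"],cv2.COLOR_BGR2HSV),np.array(lo),np.array(hi))
    w=np.zeros_like(m);cv2.circle(w,near,r,255,-1);m&=w
    m=cv2.morphologyEx(m,cv2.MORPH_OPEN,np.ones((3,3),np.uint8))
    c=max(cv2.findContours(m,0,2)[0],key=cv2.contourArea);M=cv2.moments(c)
    return (M["m10"]/M["m00"],M["m01"]/M["m00"]),cv2.contourArea(c),cv2.minEnclosingCircle(c)
G=([45,120,60],[80,255,255]);Y=([22,150,120],[34,255,255]);W=([0,0,205],[180,40,255]);K=([0,0,0],[180,255,48])
def knob(S,T,ks,kt):
    a=blob(S,*K,ks,25);b=blob(T,*K,kt,25)
    return a,b,tri([S,T],[a[2][0],b[2][0]])
E
python3 - <<'E'
from h import *
S=dict(np.load("scene0.npz"));T=dict(np.load("top0.npz"))
P={}
for n,c,a,b in(("g",G,(211,231),(345,267)),("y",Y,(247,284),(360,200)),("w",W,(256,204),(290,253))):
    s=blob(S,*c,a,14);t=blob(T,*c,b,14)
    print(n,s[:2],t[:2],tri([S,T],[s[0],t[0]]),plane(S,s[0],174),plane(T,t[0],174)); P[n]=(plane(S,s[0],174)+plane(T,t[0],174))/2
s=blob(S,*W,(293,254),14);P["w2"]=plane(S,s[0],174);print(P["w2"])
o=(P["y"]+P["w"])/2;o2=(P["g"]+P["w2"])/2
ex=P["y"]-P["g"];th=np.arctan2(ex[1],ex[0]);ey=P["w"]-P["g"];print(o,o2,th,np.arctan2(-ey[0],ey[1]),np.linalg.norm(ex),np.linalg.norm(ey))
a,b,k=knob(S,T,(280,207),(309,186));print(a,b,k)
c,s=np.cos(th),np.sin(th);d=(k[0]-o)[:2];x,y=c*d[0]+s*d[1],-s*d[0]+c*d[1];print("knob mill",x,y,k[0][2],"b",np.arcsin(x/190),"a",-y/190)
E
```

```text
g ((210.45219638242892, 231.12919896640824), 64.5) ((345.0707635009311, 266.83985102420854), 89.5) (array([557.6685483 , -93.16400197, 171.66594717]), [np.float64(0.19328843092995437), np.float64(0.19328843092984888)]) [558.94098624 -93.49717666 174.        ] [557.28255822 -93.013041   174.        ]
y ((246.51973684210526, 283.30482456140345), 76.0) ((359.5512104283054, 199.8845437616387), 89.5) (array([ 648.92981222, -106.19793776,  170.99511562]), [np.float64(0.15604752676605374), np.float64(0.15604752676610203)]) [ 650.03475306 -106.63562766  174.        ] [ 648.04837862 -105.85998256  174.        ]
w ((256.3782945736434, 202.9364341085271), 107.5) ((289.23577235772353, 252.99837398373984), 102.5) (array([568.16180063, -18.96049419, 174.56207971]), [np.float64(0.8042991974893764), np.float64(0.804299197489442)]) [568.27548315 -18.05870319 174.        ] [567.82840739 -19.66458607 174.        ]
[660.70509915 -33.83523128 174.        ]
[608.54675555 -62.55472487 174.        ] [609.40843569 -63.54517005 174.        ] -0.1419264315313229 -0.13282946160728393 91.85334791277653 75.05461048878236Traceback (most recent call last):
  File "<stdin>", line 10, in <module>
  File "h.py", line 18, in knob
    a=blob(S,*K,ks,25);b=blob(T,*K,kt,25)
  File "h.py", line 14, in blob
    c=max(cv2.findContours(m,0,2)[0],key=cv2.contourArea);M=cv2.moments(c)
ValueError: max() iterable argument is empty
```

```bash
sed -i 's/^K=.*//; s/;K=(.*$/;K=([0,0,0],[180,140,75])/; s/ks,25/ks,22/; s/kt,25/kt,22/' h.py
cat >> h.py <<'E'
O=np.array([609,-63.]);TH=-0.138;C,Sn=np.cos(TH),np.sin(TH)
def mill(p): d=np.array(p)[:2]-O; return np.array([C*d[0]+Sn*d[1],-Sn*d[0]+C*d[1]])
def world(x,y): return O+np.array([C*x-Sn*y,Sn*x+C*y])
E
python3 - <<'E'
from h import *
S=dict(np.load("scene0.npz"));T=dict(np.load("top0.npz"))
for f,p in((S,(280,207)),(T,(309,186))):
    print(cv2.cvtColor(f["frame"],cv2.COLOR_BGR2HSV)[p[1],p[0]])
a,b,k=knob(S,T,(280,207),(309,186));print(a,b,k)
x,y=mill(k[0]);print("knob mill",x,y,k[0][2],"b",np.arcsin(x/190),"a",-y/190)
for n,p,q in(("G",-46,-37),("Gknob",-49,-34)):print(n,world(p,q))
E
```

```text
[116  34  60]
[105  12  41]
((280.1847222222222, 206.37166666666667), 600.0, ((279.8999938964844, 206.60000610351562), 14.641486167907715)) ((309.76343319067996, 185.87327627199238), 701.0, ((311.1048583984375, 184.06491088867188), 17.377363204956055)) (array([636.21019522, -34.3005899 , 267.75582297]), [np.float64(0.6656916646812195), np.float64(0.6656916646811857)])
knob mill 23.003550791555654 32.169667622433025 267.755822971829 b 0.12136907076924783 a -0.16931404011806855
G [558.34750834 -93.32037414]
Gknob [555.78871624 -89.93620762]
```

```bash
cat >> h.py <<'E'
from scipy.spatial.transform import Rotation as Ro
def go(x,y,z):
    "rows-unit shift (tool axes, shares of 50 mm) from present TCP to mill point (x,y), height z"
    from workcell import sensors
    s=sensors.observe();R=Ro.from_quat(s["ee_rot"]).as_matrix();p=s["tool_pos"]
    print("t",s["time"],"mill",np.round(mill(p),1),"z",round(p[2],1),"F",np.round(s["ft_force"],1),"yaw",np.arctan2(R[1,0],R[0,0]),"tilt",R[:2,2].round(3))
    print("shift mm",np.round(R.T@(np.r_[world(x,y),z]-p),1),"rows",np.round(R.T@(np.r_[world(x,y),z]-p)/50,3))
E
python3 -m inch '{"delta_pos":[[0,0,-1],[0,0,-1],[0,0,-1],[0,0,0],[0,0,0],[0,0,0]],"dr":[[0,0,0.93],[0,0,0.93],[0,0,0.93],[0,0,0.93],[0,0,0.93],[0,0,0.93]],"fingers":[0,0,0,0,0,0]}' 10
python3 -c "from h import *;go(75,32,350)"
```

```text
time: 0.85
tool_pos: [143.2, -556.7, 363.5]
ee_rot: [0.998, -0.07, -0.0, -0.0]
ft_force: [-0.1, 0.6, -0.8]
width: 0.37
finger_force: 0.0
t 0.85 mill [-393.5 -553.1] z 363.5 F [-0.1  0.6 -0.8] yaw -0.1399408987931247 tilt [-0.     0.001]
shift mm [ 467.3 -586.    13.9] rows [  9.347 -11.719   0.277]
```

```bash

python3 -m inch '{"delta_pos":[[0.7,-0.88,0],[0.7,-0.88,0],[0.7,-0.88,0],[0.7,-0.88,0],[0.7,-0.88,0],[0.7,-0.88,0],[0.7,-0.88,0],[0.7,-0.88,0],[0.7,-0.88,0],[0.7,-0.88,0],[0.7,-0.88,0],[0.7,-0.88,0]],"dr":[[0,0,0],[0,0,0],[0,0,0],[0,0,0],[0,0,0],[0,0,0],[0,0,0],[0,0,0],[0,0,0],[0,0,0],[0,0,0],[0,0,0]],"fingers":[0,0,0,0,0,0,0,0,0,0,0,0]}'
python3 -c "from h import *;go(75,32,350)"
```

```text
time: 2.35
tool_pos: [632.8, -90.1, 363.4]
ee_rot: [0.998, -0.069, -0.0, 0.0]
ft_force: [0.3, -0.1, 1.5]
width: 0.007
finger_force: 0.0
t 2.35 mill [ 27.3 -23.6] z 363.4 F [ 0.3 -0.1  1.5] yaw -0.13762317127440324 tilt [-0.001 -0.   ]
shift mm [ 47.7 -55.6  13.4] rows [ 0.954 -1.112  0.267]
```

Next I move behind the knob and lower the fingers to z≈250.

```bash

python3 -m inch '{"delta_pos":[[0.5,-0.55,0],[0.5,-0.55,0],[0,0,0],[0,0,0.75],[0,0,0.75],[0,0,0.75],[0,0,0]],"dr":[[0,0,0],[0,0,0],[0,0,0],[0,0,0],[0,0,0],[0,0,0],[0,0,0]],"fingers":[0,0,0,0,0,0,0]}'
python3 - <<'E'
from h import *
from workcell import grab_frame
go(34,32,251)
for n in("scene","top"):
    f=grab_frame(n);np.savez(n+"1.npz",**f)
    cv2.imwrite(f"pics/{n}1.png",f["frame"])
E
```

```text
time: 3.22
tool_pos: [686.4, -44.6, 248.1]
ee_rot: [0.998, -0.069, -0.004, 0.0]
ft_force: [0.7, 0.0, 0.7]
width: 0.002
finger_force: 0.0
t 3.225 mill [74.1 28.8] z 248.1 F [0.7 0.  0.7] yaw -0.13861986003561977 tilt [-0.008  0.   ]
shift mm [-40.1  -3.1  -2.6] rows [-0.802 -0.063 -0.051]
```

View pics/scene1.png

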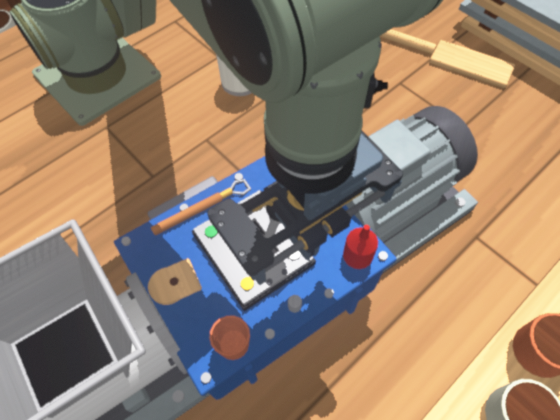

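View pics/top1.png

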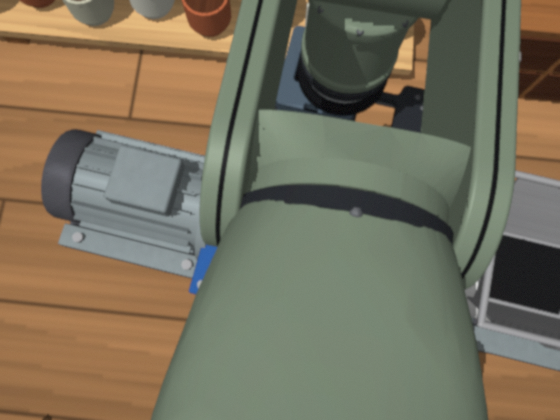

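The arm hides the knob in both views, so contact has to be judged by force. The fingers are 51 mm beyond the knob and touching nothing.

```bash
m(){ grep -E "force|pos"; python3 -c "from h import *;go(34,32,250)"|head -1; }
python3 -m inch '{"delta_pos":[[-0.1,-0.03,0],[-0.1,-0.03,0],[-0.06,0,0],[0,0,0]],"dr":[[0,0,0],[0,0,0],[0,0,0],[0,0,0]],"fingers":[0,0,0,0]}' | m
python3 -m inch '{"delta_pos":[[-0.08,0,0],[-0.04,0,0]],"dr":[[0,0,0],[0,0,0]],"fingers":[0,0]}' | m
python3 -m inch '{"delta_pos":[[-0.06,0,0],[-0.04,0,0]],"dr":[[0,0,0],[0,0,0]],"fingers":[0,0]}' | m
```

```text
tool_pos: [676.2, -39.1, 252.0]
ft_force: [-0.1, -0.2, 0.2]
finger_force: 0.0
t 3.825 mill [63.3 32.9] z 252.0 F [-0.1 -0.2  0.2] yaw -0.13757657326360548 tilt [ 0.001 -0.   ]
tool_pos: [670.4, -38.4, 251.5]
ft_force: [1.4, 0.1, 1.2]
finger_force: 0.5
t 4.075 mill [57.4 32.9] z 251.5 F [1.4 0.1 1.2] yaw -0.13783919746423914 tilt [ 0. -0.]
tool_pos: [666.7, -37.7, 252.1]
ft_force: [4.2, -0.4, 1.7]
finger_force: 2.1
t 4.325 mill [53.7 33. ] z 252.1 F [ 4.2 -0.4  1.7] yaw -0.13776474958994708 tilt [ 0.004 -0.   ]
```

Contact comes at about x=57 to 55, as predicted (an offset of about 34 mm). I pull on to neutral.

```bash
m(){ grep -E "force|pos"; python3 -c "from h import *;go(34,32,250)"; }
python3 -m inch '{"delta_pos":[[-0.08,0,0],[-0.08,0,0],[-0.08,0,0],[-0.04,0,0]],"dr":[[0,0,0],[0,0,0],[0,0,0],[0,0,0]],"fingers":[0,0,0,0]}' | m
python3 -m inch '{"delta_pos":[[-0.06,0,0],[0,0,0]],"dr":[[0,0,0],[0,0,0]],"fingers":[0,0]}' | m
```

```text
tool_pos: [651.3, -35.7, 251.6]
ft_force: [4.3, 0.2, 3.8]
finger_force: 2.2
t 4.825 mill [38.1 32.8] z 251.6 F [4.3 0.2 3.8] yaw -0.13776698633178827 tilt [-0. -0.]
shift mm [-4.1  0.8  1.6] rows [-0.083  0.017  0.032]
tool_pos: [648.3, -35.3, 251.4]
ft_force: [3.9, -0.6, 2.7]
finger_force: 1.9
t 5.075 mill [35.1 32.8] z 251.4 F [ 3.9 -0.6  2.7] yaw -0.1377130418937399 tilt [-0.001 -0.   ]
shift mm [-1.1  0.8  1.4] rows [-0.022  0.017  0.028]
```

```bash

python3 -m inch '{"delta_pos":[[0.3,0,0],[0,0,-0.9],[0,0,-0.9],[-0.3,-0.9,0],[-0.7,-0.9,0],[0,-0.8,0],[0,-0.6,0],[0,0,0]],"dr":[[0,0,0],[0,0,0],[0,0,0],[0,0,0],[0,0,0],[0,0,0],[0,0,0],[0,0,0]],"fingers":[0,0,0,0,0,0,0,0]}' 
python3 - <<'E'
from h import *
from workcell import grab_frame
go(0,80,340)
f=grab_frame("scene");np.savez("scene2.npz",**f);g=grab_frame("top");np.savez("top2.npz",**g)
cv2.imwrite("pics/both2.png",np.hstack([f["frame"][90:360,100:460],g["frame"][60:330,180:540]]))
E
```

```text
time: 6.08
tool_pos: [634.3, 129.5, 339.5]
ee_rot: [0.998, -0.067, -0.003, 0.001]
ft_force: [0.0, -0.5, -0.2]
width: 0.003
finger_force: 0.0
t 6.075 mill [ -1.4 194.2] z 339.5 F [ 0.  -0.5 -0.2] yaw -0.13476599888891008 tilt [-0.006 -0.001]
shift mm [  1.1 114.2  -0.3] rows [ 0.021  2.284 -0.006]
```

View pics/both2.png

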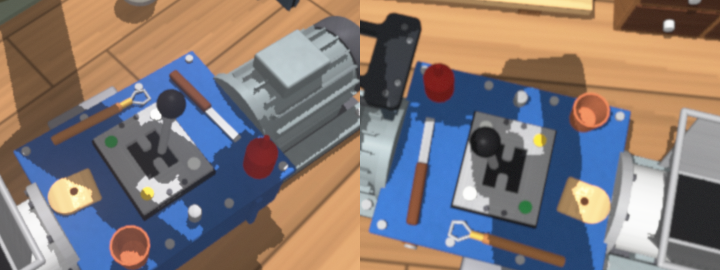

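The knob now shows at scene (271,193) and top (305,202). The lever has moved towards neutral, and nothing else has shifted.

```bash
python3 - <<'E'
from h import *
S=dict(np.load("scene2.npz"));T=dict(np.load("top2.npz"))
for v in (60,75):
  k=([0,0,0],[180,140,v])
  a=blob(S,*k,(271,193),20);b=blob(T,*k,(305,202),20);p=tri([S,T],[a[2][0],b[2][0]]);q=tri([S,T],[a[0],b[0]])
  print(a,b);print(p,mill(p[0]),q[0],mill(q[0]))
p=tri([S,T],[(271,193),(305,202)]);print(p,mill(p[0]))
E
```

```text
((269.2630597014925, 198.5547263681592), 268.0, ((270.4310302734375, 194.21551513671875), 13.126460075378418)) ((306.0891179839633, 202.5136311569301), 727.5, ((306.5039367675781, 203.66929626464844), 17.800640106201172))
(array([613.9933855 , -30.50077764, 264.61846533]), [np.float64(1.5305258631793148), np.float64(1.5305258631794334)]) [ 0.47524271 32.87715768] [615.72868458 -31.77466364 258.90350616] [ 2.3692833 31.8540943]
((270.9240023474178, 193.73738262910797), 568.0, ((271.125, 194.125), 14.388680458068848)) ((305.9626547161758, 202.52048655569783), 781.0, ((305.13775634765625, 204.75509643554688), 18.35980987548828))
(array([613.24679111, -29.03040028, 262.24055559]), [np.float64(1.7022716537314955), np.float64(1.702271653731424)]) [-0.46652253 34.23085299] [614.74652046 -29.94299361 266.09629885] [ 1.14448758 33.53324197]
(array([614.73948239, -29.15500551, 267.08909122]), [np.float64(0.7768826191553426), np.float64(0.7768826191552829)]) [ 1.02911888 34.31277057]
```

The lever is in neutral (knob x≈1 mm, y≈33). I lower on its left and push it across.

```bash
m(){ grep -E "force"; python3 -c "from h import *;go(1,-2,250)"; }
python3 -m inch '{"delta_pos":[[0.02,0.8,0],[0.02,0.8,0],[0,0.6,0],[0,0,0.6],[0,0,0.6],[0,0,0.56],[0,0,0]],"dr":[[0,0,0],[0,0,0],[0,0,0],[0,0,0],[0,0,0],[0,0,0],[0,0,0]],"fingers":[0,0,0,0,0,0,0]}' |m
python3 -m inch '{"delta_pos":[[0,0.1,0],[0,0.1,0],[0,0.08,0],[0,0.06,0]],"dr":[[0,0,0],[0,0,0],[0,0,0],[0,0,0]],"fingers":[0,0,0,0]}' | m
python3 -m inch '{"delta_pos":[[0,0.08,0],[0,0.08,0]],"dr":[[0,0,0],[0,0,0]],"fingers":[0,0]}' | m
```

```text
ft_force: [0.6, 0.6, 0.1]
finger_force: 0.0
t 7.05 mill [ 0.6 81.1] z 251.0 F [0.6 0.6 0.1] yaw -0.13953644300669488 tilt [-0.007 -0.001]
shift mm [ 0.6 83.1  1.1] rows [0.011 1.661 0.022]
ft_force: [0.3, 0.3, -0.1]
finger_force: 0.0
t 7.55 mill [ 2.6 65.5] z 254.0 F [ 0.3  0.3 -0.1] yaw -0.13796951590047768 tilt [ 0.001 -0.   ]
shift mm [-1.6 67.5  4. ] rows [-0.032  1.35   0.079]
ft_force: [1.3, 5.1, 3.4]
finger_force: 2.7
t 7.8 mill [ 2.7 59.2] z 253.9 F [1.3 5.1 3.4] yaw -0.13760012332241972 tilt [0.001 0.003]
shift mm [-1.7 61.2  3.7] rows [-0.034  1.223  0.073]
```

```bash
m(){ grep -E "force"; python3 -c "from h import *;go(1,-2,250)"; }
python3 -m inch '{"delta_pos":[[0,0.1,0],[0,0.1,0],[0,0.1,0]],"dr":[[0,0,0],[0,0,0],[0,0,0]],"fingers":[0,0,0]}' | m
python3 -m inch '{"delta_pos":[[0,0.1,0],[0,0.1,0],[0,0.1,0],[0,0.1,0]],"dr":[[0,0,0],[0,0,0],[0,0,0],[0,0,0]],"fingers":[0,0,0,0]}' | m
```

```text
ft_force: [0.6, 5.2, 4.5]
finger_force: 2.8
t 8.175 mill [ 3.1 44.5] z 254.9 F [0.6 5.2 4.5] yaw -0.1371313755728456 tilt [0.003 0.003]
shift mm [-2.1 46.5  4.8] rows [-0.042  0.929  0.095]
ft_force: [1.0, 5.0, 4.1]
finger_force: 2.3
t 8.675 mill [ 2.6 22.7] z 253.5 F [1.  5.  4.1] yaw -0.13768644924242837 tilt [0. 0.]
shift mm [-1.6 24.7  3.5] rows [-0.032  0.493  0.071]
```

```bash
m(){ grep -E "force"; python3 -c "from h import *;go(1,-2,250)"; }
python3 -m inch '{"delta_pos":[[0,0.1,0],[0,0.1,0],[0,0.1,0]],"dr":[[0,0,0],[0,0,0],[0,0,0]],"fingers":[0,0,0]}' | m
python3 -m inch '{"delta_pos":[[0,0.06,0],[0,0.06,0],[0,0,0]],"dr":[[0,0,0],[0,0,0],[0,0,0]],"fingers":[0,0,0]}' | m
```

```text
ft_force: [1.3, 3.3, 3.8]
finger_force: 2.1
t 9.05 mill [2.4 7.4] z 253.3 F [1.3 3.3 3.8] yaw -0.13782602065321126 tilt [-0. -0.]
shift mm [-1.4  9.4  3.3] rows [-0.029  0.188  0.066]
ft_force: [0.3, 1.8, 1.6]
finger_force: 1.0
t 9.425 mill [2.3 1.2] z 253.1 F [0.3 1.8 1.6] yaw -0.13803623179122393 tilt [-0.001 -0.001]
shift mm [-1.3  3.2  3.1] rows [-0.027  0.064  0.063]
```

```bash
m(){ grep -E "force"; python3 -c "from h import *;go(54,-32,345)"; }
python3 -m inch '{"delta_pos":[[0,0.04,0],[0,0.03,0],[0,0,0]],"dr":[[0,0,0],[0,0,0],[0,0,0]],"fingers":[0,0,0]}' | m
python3 -m inch '{"delta_pos":[[0,-0.3,0],[0,0,-0.9],[0,0,-0.9],[0,-0.9,0],[0,-0.9,0],[0,-0.9,0],[0,-0.9,0],[0,0,0]],"dr":[[0,0,0],[0,0,0],[0,0,0],[0,0,0],[0,0,0],[0,0,0],[0,0,0],[0,0,0]],"fingers":[0,0,0,0,0,0,0,0]}' |m
python3 - <<'E'
from h import *
from workcell import grab_frame
f=grab_frame("scene");np.savez("scene3.npz",**f);g=grab_frame("top");np.savez("top3.npz",**g)
cv2.imwrite("pics/both3.png",np.hstack([f["frame"][90:360,100:460],g["frame"][60:330,180:540]]))
E
```

```text
ft_force: [0.0, 2.3, -0.8]
finger_force: 1.5
t 9.8 mill [ 2.3 -1.8] z 253.1 F [ 0.   2.3 -0.8] yaw -0.13774112223248977 tilt [-0.001 -0.   ]
shift mm [ 51.6  30.3 -92. ] rows [ 1.032  0.605 -1.839]
ft_force: [0.7, -0.8, -0.1]
finger_force: 0.0
t 10.8 mill [  1.9 196.4] z 342.4 F [ 0.7 -0.8 -0.1] yaw -0.1334441572181526 tilt [-0.001 -0.001]
shift mm [ 51.1 228.7  -2.4] rows [ 1.022  4.573 -0.048]
```

View pics/both3.png

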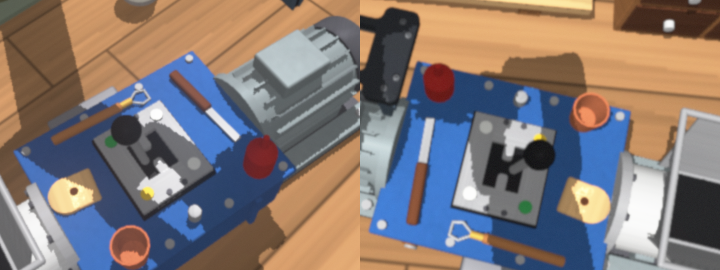

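The knob is now on the right-hand side, at scene (226,220) and top (360,214).

```bash
python3 - <<'E'
from h import *
S=dict(np.load("scene3.npz"));T=dict(np.load("top3.npz"))
k=([0,0,0],[180,140,75])
a=blob(S,*k,(226,220),20);b=blob(T,*k,(360,214),20);p=tri([S,T],[a[2][0],b[2][0]]);q=tri([S,T],[a[0],b[0]])
print(a,b);print(p,mill(p[0]),q[0],mill(q[0]))
E
```

```text
((225.578231292517, 219.96671525753158), 686.0, ((225.94595336914062, 219.70269775390625), 15.599275588989258)) ((358.3630952380952, 214.90567765567764), 728.0, ((357.8766174316406, 213.37013244628906), 17.790998458862305))
(array([606.89274388, -90.68609952, 267.69184469]), [np.float64(0.5243921565421688), np.float64(0.5243921565422146)]) [  1.72134379 -27.71276981] [605.80171517 -91.19559492 266.0304147 ] [  0.71077478 -28.36750603]
```

The knob is at y≈-28 to -30, which is marginal, so I nudge it a few mm further right before pulling.

```bash
m(){ grep -E "force"; python3 -c "from h import *;go(50,-32,250)"; }
python3 -m inch '{"delta_pos":[[0,0.9,0],[0,0.9,0],[0,0.9,0],[0,0.9,0],[0,0,0.9],[0,0,0.9],[0,0,0]],"dr":[[0,0,0],[0,0,0],[0,0,0],[0,0,0],[0,0,0],[0,0,0],[0,0,0]],"fingers":[0,0,0,0,0,0,0]}' |m
python3 -m inch '{"delta_pos":[[0,0.1,0],[0,0.1,0],[0,0.08,0],[0,0.04,0]],"dr":[[0,0,0],[0,0,0],[0,0,0],[0,0,0]],"fingers":[0,0,0,0]}' | m
python3 -m inch '{"delta_pos":[[0,0.05,0],[0,0.03,0]],"dr":[[0,0,0],[0,0,0]],"fingers":[0,0]}' | m
```

```text
ft_force: [0.1, -0.5, 0.3]
finger_force: 0.0
t 11.775 mill [-0.  11.7] z 250.2 F [ 0.1 -0.5  0.3] yaw -0.13972022905348058 tilt [-0.008 -0.   ]
shift mm [50.1 43.6 -0.2] rows [ 1.002  0.872 -0.004]
ft_force: [0.1, 3.6, 2.6]
finger_force: 1.8
t 12.275 mill [ 3.1 -2. ] z 254.7 F [0.1 3.6 2.6] yaw -0.13793213978566826 tilt [0.003 0.002]
shift mm [46.9 30.   4.7] rows [0.939 0.599 0.094]
ft_force: [0.5, 2.8, 3.6]
finger_force: 1.8
t 12.525 mill [ 2.8 -6.2] z 254.0 F [0.5 2.8 3.6] yaw -0.13742728860349146 tilt [0.001 0.001]
shift mm [47.2 25.8  4. ] rows [0.944 0.517 0.08 ]
```

```bash
m(){ grep -E "force"; python3 -c "from h import *;go(-14,-33,250)"; }
python3 -m inch '{"delta_pos":[[0,-0.3,0],[0,0,-0.9],[0,0,-0.9],[0.55,0.4,0],[0.55,0.42,0],[0,0,0],[0,0,0.9],[0,0,0.9],[0,0,0]],"dr":[[0,0,0],[0,0,0],[0,0,0],[0,0,0],[0,0,0],[0,0,0],[0,0,0],[0,0,0],[0,0,0]],"fingers":[0,0,0,0,0,0,0,0,0]}' |m
python3 -m inch '{"delta_pos":[[-0.1,0,0],[-0.1,0,0],[-0.1,0,0],[-0.1,0,0]],"dr":[[0,0,0],[0,0,0],[0,0,0],[0,0,0]],"fingers":[0,0,0,0]}' | m
python3 -m inch '{"delta_pos":[[-0.08,0,0],[-0.08,0,0]],"dr":[[0,0,0],[0,0,0]],"fingers":[0,0]}' | m
```

```text
ft_force: [0.9, -0.3, -0.1]
finger_force: 0.0
t 13.65 mill [ 54.5 -31.8] z 249.2 F [ 0.9 -0.3 -0.1] yaw -0.13701162422476781 tilt [-0.01   0.001]
shift mm [-68.5   1.1  -0.1] rows [-1.371  0.022 -0.002]
ft_force: [1.0, -0.5, -0.0]
finger_force: 0.3
t 14.15 mill [ 37.4 -32.7] z 254.4 F [ 1.  -0.5 -0. ] yaw -0.13781155567500403 tilt [ 0.002 -0.   ]
shift mm [-51.4   0.3   4.3] rows [-1.027  0.006  0.086]
ft_force: [4.4, -0.5, 3.5]
finger_force: 2.1
t 14.4 mill [ 30.8 -32.8] z 254.5 F [ 4.4 -0.5  3.5] yaw -0.13778365880565946 tilt [ 0.005 -0.001]
shift mm [-44.8   0.2   4.3] rows [-0.897  0.004  0.087]
```

```bash
m(){ grep -E "force"; python3 -c "from h import *;go(-14,-33,250)"; }
python3 -m inch '{"delta_pos":[[-0.1,0,0.03],[-0.1,0,0.03],[-0.1,0,0]],"dr":[[0,0,0],[0,0,0],[0,0,0]],"fingers":[0,0,0]}' | m
python3 -m inch '{"delta_pos":[[-0.1,0,0],[-0.1,0,0],[-0.1,0,0]],"dr":[[0,0,0],[0,0,0],[0,0,0]],"fingers":[0,0,0]}' | m
python3 -m inch '{"delta_pos":[[-0.05,0,0],[-0.05,0,0]],"dr":[[0,0,0],[0,0,0]],"fingers":[0,0]}' | m
```

```text
ft_force: [3.4, -0.6, 2.3]
finger_force: 2.0
t 14.775 mill [ 14.1 -32.8] z 250.2 F [ 3.4 -0.6  2.3] yaw -0.13781205750676034 tilt [-0. -0.]
shift mm [-28.1   0.2   0.2] rows [-0.562  0.003  0.005]
ft_force: [4.7, -1.8, -2.4]
finger_force: 2.1
t 15.15 mill [ -1.1 -32.6] z 249.7 F [ 4.7 -1.8 -2.4] yaw -0.13778451058118404 tilt [-0.001  0.   ]
shift mm [-12.9   0.4  -0.3] rows [-0.257  0.008 -0.006]
ft_force: [2.8, -0.7, -3.5]
finger_force: 2.0
t 15.4 mill [ -5.9 -32.5] z 249.8 F [ 2.8 -0.7 -3.5] yaw -0.13773411738773947 tilt [-0.001  0.   ]
shift mm [-8.1  0.5 -0.2] rows [-0.163  0.01  -0.003]
```

```bash
m(){ grep -E "force"; python3 -c "from h import *;go(-14,-33,250)"; }
python3 -m inch '{"delta_pos":[[-0.06,0,0],[-0.04,0,0]],"dr":[[0,0,0],[0,0,0]],"fingers":[0,0]}' | m
python3 -m inch '{"delta_pos":[[-0.03,0,0],[-0.02,0,0]],"dr":[[0,0,0],[0,0,0]],"fingers":[0,0]}' | m
python3 -m inch '{"delta_pos":[[-0.02,0,0],[0,0,0]],"dr":[[0,0,0],[0,0,0]],"fingers":[0,0]}' | m
```

```text
ft_force: [4.0, 0.4, -2.7]
finger_force: 2.1
t 15.65 mill [-10.6 -32.5] z 250.3 F [ 4.   0.4 -2.7] yaw -0.13774853063314518 tilt [-0.  0.]
shift mm [-3.4  0.5  0.3] rows [-0.067  0.01   0.007]
ft_force: [4.1, -0.3, -3.4]
finger_force: 2.1
t 15.9 mill [-13.1 -32.5] z 250.4 F [ 4.1 -0.3 -3.4] yaw -0.13779721121736116 tilt [0. 0.]
shift mm [-0.9  0.5  0.4] rows [-0.019  0.009  0.009]
ft_force: [2.7, -0.4, -2.9]
finger_force: 1.9
t 16.15 mill [-14.1 -32.6] z 250.5 F [ 2.7 -0.4 -2.9] yaw -0.13776087507336623 tilt [0. 0.]
shift mm [0.1 0.4 0.5] rows [0.001 0.008 0.01 ]
```

No stop felt yet, so I creep on in small steps until the force rises.

```bash
m(){ grep -E "force"; python3 -c "from h import *;go(-14,-33,250)"|head -1; }
python3 -m inch '{"delta_pos":[[-0.02,0,0],[-0.02,0,0]],"dr":[[0,0,0],[0,0,0]],"fingers":[0,0]}' | m
python3 -m inch '{"delta_pos":[[-0.02,0,0],[0,0,0]],"dr":[[0,0,0],[0,0,0]],"fingers":[0,0]}' | m
```

```text
ft_force: [3.7, -0.4, -4.0]
finger_force: 2.3
t 16.4 mill [-16.  -32.6] z 250.4 F [ 3.7 -0.4 -4. ] yaw -0.1377141966812552 tilt [0. 0.]
ft_force: [4.8, -1.2, -3.4]
finger_force: 2.7
t 16.65 mill [-16.6 -32.6] z 250.4 F [ 4.8 -1.2 -3.4] yaw -0.1377555163606279 tilt [ 0.001 -0.   ]
```

```bash
m(){ grep -E "force"; python3 -c "from h import *;go(-14,-33,250)"|head -1; }
python3 -m inch '{"delta_pos":[[-0.02,0,0],[0,0,0]],"dr":[[0,0,0],[0,0,0]],"fingers":[0,0]}' | m
python3 -m inch '{"delta_pos":[[-0.02,0,0],[0,0,0]],"dr":[[0,0,0],[0,0,0]],"fingers":[0,0]}' | m
```

```text
ft_force: [6.3, 0.4, -4.5]
finger_force: 3.2
t 16.9 mill [-17.2 -32.6] z 250.4 F [ 6.3  0.4 -4.5] yaw -0.13774007757375745 tilt [ 0.002 -0.   ]
ft_force: [7.4, -0.3, -5.1]
finger_force: 3.7
t 17.15 mill [-17.8 -32.5] z 250.3 F [ 7.4 -0.3 -5.1] yaw -0.13775756363245012 tilt [ 0.003 -0.   ]
```

The force now rises with each step, so the lever is against the stop. I back off and check.

```bash

python3 -m inch '{"delta_pos":[[0.4,0,0],[0,0,-0.9],[0,0,-0.9],[0,-0.9,0],[0,-0.9,0],[0,-0.9,0],[0,-0.9,0],[0,-0.9,0],[0,0,0],[0,0,0]],"dr":[[0,0,0],[0,0,0],[0,0,0],[0,0,0],[0,0,0],[0,0,0],[0,0,0],[0,0,0],[0,0,0],[0,0,0]],"fingers":[0,0,0,0,0,0,0,0,0,0]}'
python3 - <<'E'
from h import *
from workcell import grab_frame
f=grab_frame("scene");np.savez("scene4.npz",**f);g=grab_frame("top");np.savez("top4.npz",**g)
cv2.imwrite("pics/both4.png",np.hstack([f["frame"][90:360,100:460],g["frame"][60:330,180:540]]))
E
```

```text
time: 18.4
tool_pos: [635.5, 126.7, 340.6]
ee_rot: [0.998, -0.069, -0.001, 0.001]
ft_force: [0.1, 0.6, -0.1]
width: 0.004
finger_force: 0.0
```

View pics/both4.png

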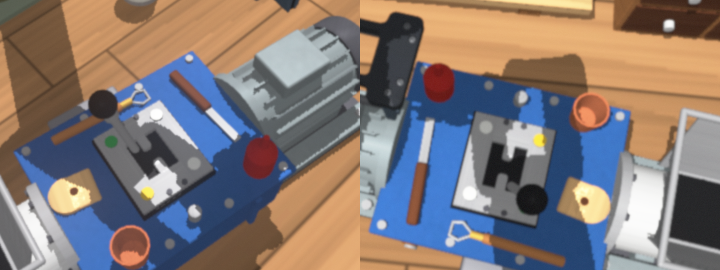

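The knob is at scene (202,194) and top (351,260), over the green end. The loose things are where they were.

```bash
python3 - <<'E'
from h import *
S=dict(np.load("scene4.npz"));T=dict(np.load("top4.npz"))
k=([0,0,0],[180,140,75])
a=blob(S,*k,(202,194),20);b=blob(T,*k,(351,260),20)
for i,(s,t) in enumerate(((a[2][0],b[2][0]),(a[0],b[0]),((202,194),(351.5,260)))):
    p=tri([S,T],[s,t]);x,y=mill(p[0]);bb=np.arcsin(x/190);print(p,x,y,"along",bb,"across",np.arcsin(-y/190/np.cos(bb)))
E
```

```text
(array([555.82711444, -87.617947  , 259.26510786]), [np.float64(0.04906842814588597), np.float64(0.04906842814588314)]) -49.2808723582401 -31.69849670181011 along -0.2623729410633384 across 0.17361694732044664
(array([555.90308515, -87.55402242, 259.57404064]), [np.float64(0.07956761126832747), np.float64(0.07956761126841537)]) -49.214417516065986 -31.624729127035607 along -0.26201080234269153 across 0.17319181460125654
(array([554.98264544, -87.76604363, 259.56358514]), [np.float64(0.1265938908099251), np.float64(0.12659389080995653)]) -50.09694054479431 -31.961352576722316 along -0.26682290932281555 across 0.1752848766859915
```

```bash
python3 -c "from workcell import job_done;print(job_done())"
```

```text
the job is handed in; nothing more can be done
None
```

The lever is fully home in the right-hand slot at the green-stud end (lever_along ≈ -0.26, lever_across ≈ 0.17 from the cameras), highest wrist force seen about 9 N, no loose things seen to move, arm clear; the job is handed in but it returned no verdict.

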